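# Uncover the sprung ring cradle and press the round flask home

## Task

Take the dust cover off the sprung ring cradle by its bail handle and hang it by that handle on the hook of the stand. Then take the round flask from its cork ring, seat it upright in the cradle's rubber ring and press it gently down against the springs until the ring is level with the top of the collar round it, and finish while still holding it down there. Keep the flask upright all the way and leave the other things on the bench where they are.

Things in the scene. Friction and masses are not known exactly. Their poses are not given: they have to be found in the camera images.
- cover: aluminium dust cover, an inverted cup 94 mm across, 32 mm high, loose, 0.12 kg, at the start over the cradle's ring with its rim on the collar. Origin: centre of its underside, z up. Its steel bail, 8 mm round bar in its y-z plane, has legs at y = +-42 to 46 mm and a bar along y, centreline at z = 88 mm (y = +-40) to 92 mm (middle), 57 mm clear below; grip it at y = +-28 mm, beside the hook
- bail_top (a point): middle of the cover's bail bar, on the bar's centreline (0, 0, 92 mm in the cover's frame); the cover hangs level from here
- hook_stand: fixed stand, yaw within 0.3, origin under its post: base plate 110 x 90 mm, post 12 mm thick and 210 mm high, and a hook of 8 mm round bar along the stand's -x: the bar slopes down from the post's top to a low point 70 mm out, then turns up to a tip 90 mm out, whose top is 17 mm above the upper side of the bar at the low point
- hook_seat (a point): the low point of the hook, on the upper side of its bar (70 mm out from the post, z = 194 mm); a bail bar hung there has its centreline 4 mm above this point. Axes as the stand's: the hook opens and points along -x
- cradle: fixed sprung ring cradle, origin at the centre of its underside on the bench: base flange 110 mm across, aluminium collar 94 mm outside, 80 mm inside, top at z = 50 mm. Inside it a rubber-topped ring slides vertically on springs. The cradle and the cork ring may change places
- collar_top (a point): centre of the collar's top plane (z = 50 mm), on the ring's axis
- ring_top (a point): centre of the top plane of the sliding ring (rubber ring of round section 10 mm thick, 48 mm hole, 68 mm outside); free, it stands 18 mm above the collar's top
- ring (a joint): how far the ring is pressed down: 0 free, 0.018 m level with the collar's top, 0.024 m hard stop. Springs push it up with about 4 N at 0, 10.5 N at 0.018, 12.6 N at 0.024, so the flask's weight alone does not press it down and it comes back up when let go
- flask: stoppered round-bottomed amber flask, loose, 0.2 kg: ball 64 mm across, straight neck 26 mm across from 66 to 98 mm above its lowest point, lip 32 mm across to 103 mm, black stopper to 114 mm. Origin: lowest point of the ball, z up the neck. It stands in the cork ring 8 mm above the bench; seated in the cradle's free ring its lowest point is 55 mm above the bench, 13 mm below ring_top
- flask_neck (a point): on the flask's axis 84 mm above its lowest point: a good place to grip the neck
- cork_ring: fixed cork support ring on the bench, 80 mm across, 20 mm high; origin: centre of its underside
- reagent_bottle: bystander: amber dropper bottle, 32 mm across, 96 mm high, loose; origin at its underside
- sample_jar: bystander: open glass jar, 52 mm across, 90 mm high, loose; origin at its underside
- timer: bystander: small white timer, 66 x 62 x 21 mm, loose; origin at its underside
Mind the look-alikes: they are no part of the job. What is shaped like the cradle but green or purple is not meant.

How it is judged:
By the outcome, as a careful person would: the job done as asked, in the order asked, and still so for the second after the job is handed in, while the arm keeps its last pose, push and grip.
It also fails if it takes over 51 s, if anything falls off the work surface, if the arm or the gripper's body presses on something with over 40 N, if the wrist force passes 120 N, or if a joint passes its speed limit or range.

## Robot

A 6-joint arm with a two-finger parallel gripper is mounted at the origin on a cart in front of the work surface, level with it; the furniture and walls round the work are solid. World frame = base frame: x ahead of the robot, y to its left, z up, the work surface at z = 0. Lengths are in mm, angles in rad, forces in N, time in s.
With the tool pointing down it reaches from about 300 to 775 mm from the base axis. Payload 14.6 kg.
Tool frame: the origin (TCP) lies on the centre line of the jaws, within the pads' length; the fingertips stand 19 mm ahead of it and the grasp point (between the pads) is the TCP (bot.tip_reach is the distance from the TCP to the fingertips, in mm); z points along the fingers, y is the line along which they close (so a half turn about z gives the same grasp; the last joint's range is limited). The gripper opens to 85 mm and grips with 20 to 120 N. Pads are 22 mm wide; open, the fingers measure 114 mm over their backs; the gripper's body (76 mm by 85 mm) begins 54 mm behind the grasp point. The pads swing forward as they close: fully open they stand 13 mm farther back than shut.
Start: joints at [-1.201, 0.3, 1.521, -0, 1.321, -0.067], TCP at [232.665, -498.354, 250.281] pointing down, gripper open.
Joint ranges: [-3.03, 3.03], [-0.79, 2.21], [0.23, 2.52], [-1.04, 4.18], [0, 3.07], [-2.55, 2.55]. Speed limits (rad/s): [2.22, 2.22, 2.57, 3.14, 3.14, 3.14].

## Interface

Orientations are given as a unit quaternion [w, x, y, z].
In Python, from rig import bot gives the robot as it stands. Calls block until the motion is done:
- bot.move_to(position, orientation): joint-space move of the TCP to a pose.
- bot.servo_line(position, attitude=None, speed=150, until_force=None): straight line of the TCP; attitude=None keeps the orientation; speed is the mean speed in mm/s. With until_force (N) it stops when the force on the tool has changed by that much, and returns True; else False.
- bot.move_joints(angles): joint-space move.
- bot.move_gripper(opening, grip_force=None): finger opening in mm; grip_force is the grip in N (None keeps the last); returns when the fingers have stopped.
- bot.dwell(seconds).
- bot.ik(position, orientation): joint angles nearest the present ones, or None.
- bot.read_state(): the state.
- bot.read_camera(name): name is "scene" or "top" or "wrist"; returns a dict with "image" (420x560x3 uint8, blue, green, red), "depth" (420x560 float32, mm along the optical axis (not along the pixel's ray), 0 where there is no reading), "fovy" (degrees; the focal length in pixels is half the picture's height over the tangent of half this angle, whatever the lens; pixels are square), "cx", "cy" (the principal point, pixels), "k1" (the pictures are not rectified: a ray, as slopes to the right and down, at radius r is drawn at 1 + k1 r^2 times it, then the intrinsics apply), "eye" and "attitude" of the camera in the world; the wrist camera has in their place "mount" (4x4, takes a point from camera to tool coordinates, whose origin is the TCP and whose axes are the flange's). Camera axes: x right, y down, z forward; pixel columns grow to the right and rows downward; lengths in mm; the calibration is good to about 2 mm. A picture is of the moment at which its call begins: read the wrist's pose just before it.
A pose or a line that the arm cannot do raises bot.MotionError and nothing moves.
- bot.finish_job(): hands the job in; it is judged then, once.
The state is a dict: "clock": time; "joint_positions": joint angles; "qvel": joint speeds; "effort": joint torques, N m; "ee_pos": TCP position; "tool_rot": TCP orientation; "ft_force": force on the tool from outside, world axes, zero at the start; "moment": the same for the moment, N m; "grip_width": finger opening in mm; "grip_force": force on a finger pad.
Only numpy, scipy, OpenCV 4.12 (cv2) and the standard library are available. Lean on these libraries where they do the work, as an engineer would, in place of code of your own. Each camera call takes 0.05 s, during which the arm holds its last target. There are 200 camera calls.

## Working session

There is one attempt and no reset: what is moved stays moved. The work goes in short steps, each a Python script; the robot and the scene stay as the last script left them, time stands still between calls to the robot, and variables do not carry over. Pictures are saved under pics/ and viewed, at most 10 in all, crops included, and the job is handed in when it is done.

```bash
ls; mkdir -p pics; cat > h.py <<'E'
import numpy as np, cv2, pickle
from scipy.spatial.transform import Rotation as R
def rot(q): return R.from_quat(np.r_[q[1:],q[0]]).as_matrix()
def cloud(c,Rw=None,t=None):
    d=c["depth"];h,w=d.shape
    f=h/2/np.tan(np.radians(c["fovy"])/2)
    K=np.array([[f,0,c["cx"]],[0,f,c["cy"]],[0,0,1.]])
    u,v=np.meshgrid(np.arange(w),np.arange(h))
    p=cv2.undistortPointsIter(np.stack([u,v],-1).reshape(-1,1,2).astype(float),K,np.array([c["k1"],0,0,0,0.]),None,None,(3,50,1e-9)).reshape(h,w,2)
    P=np.dstack([p*d[...,None],d])
    if Rw is None:
        a=np.array(c["attitude"]);Rw=rot(a) if a.size==4 else a.reshape(3,3);t=np.array(c["eye"])
    P=P@Rw.T+t
    P[d<=0]=np.nan
    return P
E
python3 - <<'E'
from rig import bot
from h import *
for n in("scene","top"):
    c=bot.read_camera(n);pickle.dump(c,open(n+".pkl","wb"));cv2.imwrite(f"pics/{n}0.png",c["image"])
    print(n,{k:v for k,v in c.items() if k not in("image","depth")})
    P=cloud(c);print(np.nanpercentile(P.reshape(-1,3),[1,50,99],axis=0))
print(bot.read_state())
E
```

```text
pics
scene {'fovy': 53.59546999076915, 'cx': 283.2462103007387, 'cy': 206.4465272747429, 'k1': 0.032406872259061005, 'eye': array([132.93575921, 523.86959467, 906.96758852]), 'attitude': array([ 0.10650694, -0.31681685,  0.88615727, -0.32094961])}
[[ -109.58331764 -1984.23051697  -784.02555083]
 [  603.18405047    74.32384289    67.37780173]
 [  859.85786861   628.81304379   669.55715487]]
top {'fovy': 44.38533312490009, 'cx': 285.780547533461, 'cy': 204.22716344662584, 'k1': -0.11690359283666316, 'eye': array([ 366.24807165,   16.57328301, 1543.13407533]), 'attitude': array([ 0.03247402, -0.69611658,  0.71582619, -0.04427212])}
[[ -315.6429501  -1257.29679931  -789.83145487]
 [  521.94567349     9.46943982    29.5822286 ]
 [  860.32262466   661.82851268   690.2040303 ]]
{'clock': 0.1, 'joint_positions': array([-1.20061586e+00,  3.00409639e-01,  1.52154164e+00, -2.02442443e-05,
        1.32068132e+00, -6.66193378e-02]), 'qvel': array([-0.00020495, -0.0015094 , -0.0012698 ,  0.00281433,  0.00208054,
        0.00022795]), 'effort': array([ 2.32263454e-03, -5.44378459e+01, -3.62370551e+01, -8.08912318e-05,
        3.03063927e-03, -4.41913002e-06]), 'ee_pos': array([ 232.58627415, -498.18662923,  249.77169862]), 'tool_rot': array([-5.12511064e-04,  9.76244713e-01,  2.16670233e-01, -8.83120290e-05]), 'ft_force': array([-0.65865071, -0.33400888, -0.2269583 ]), 'moment': array([0.01326877, 0.02421451, 0.03917799]), 'grip_force': 0.0, 'grip_width': 85.29774460805993}
```

View pics/scene0.png

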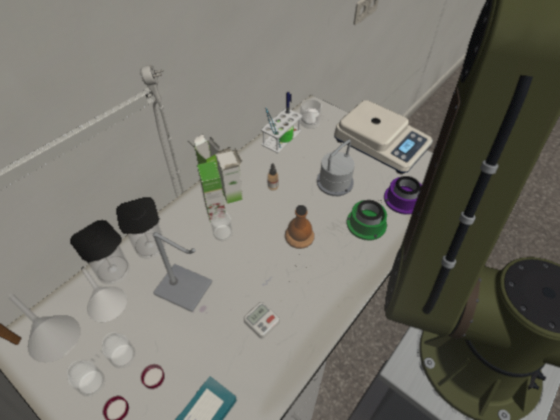

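View pics/top0.png

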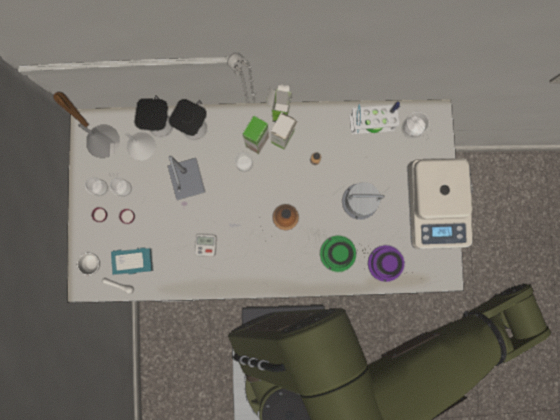

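Top view: the cradle with the grey cover and bail is at (362,200), the flask in its cork ring at (286,217), the hook stand at (185,178). Bystanders: reagent bottle (316,158), jar (244,163), timer (205,245). The cradle candidates are the grey one (362,200), green (338,254) and purple (386,263). Grey fits, because it alone carries the aluminium cover with the bail. I'll confirm it in a crop and measure.

```bash
python3 - <<'E'
from h import *
S=pickle.load(open("scene.pkl","rb"));T=pickle.load(open("top.pkl","rb"))
a=cv2.resize(S["image"][130:280,140:420],(800,428),interpolation=3)
cv2.imwrite("pics/crop1.png",a)
PT=cloud(T);PS=cloud(S)
for n,(u,v) in dict(cover=(362,200),flask=(286,217),stand=(185,178),bottle=(316,158),jar=(244,163),timer=(205,245),green=(338,254),purple=(386,263)).items(): print(n,PT[v,u].round(1))
np.set_printoptions(suppress=True,precision=1)
def near(P,xy,r,z0,z1):
    q=P.reshape(-1,3);q=q[~np.isnan(q[:,0])];m=(np.hypot(q[:,0]-xy[0],q[:,1]-xy[1])<r)&(q[:,2]>z0)&(q[:,2]<z1);return q[m]
c0=PT[200,362]; 
for nm,P in(("top",PT),("scene",PS)):
    print(nm)
    q=near(P,c0,90,5,300); print("hist z cover",np.histogram(q[:,2],np.arange(0,200,10)))
    q=near(P,c0,70,105,170); print("bail",len(q),q[np.argsort(q[:,1])][::max(1,len(q)//14)])
    s=PT[178,185]; q=near(P,s,110,100,260);print("hook",len(q),q[np.argsort(q[:,0])][::max(1,len(q)//25)])
    q=near(P,s,110,3,25);print("base",len(q),cv2.minAreaRect(q[:,:2].astype(np.float32)))
    f=PT[217,286]; q=near(P,f,50,3,200);print("flask z",np.histogram(q[:,2],np.arange(0,140,10)));q=q[q[:,2]>95];print(q.mean(0),len(q))
E
```

```text
cover [ 530.9 -228.6   86.6]
flask [485.1  -9.  123.9]
stand [619.7 289.1  17.3]
bottle [ 659.8 -102.4   69. ]
jar [646.3 106.3  90.4]
timer [417.4 231.5  15.5]
green [ 379.9 -162.9    7.3]
purple [ 348.5 -305.4   10.8]
top
hist z cover (array([266, 104,  22,  15,  16,  23,  12, 147, 596,  16,   1,   5,   3,
        19,  78,   1,   0,   0,   0]), array([  0,  10,  20,  30,  40,  50,  60,  70,  80,  90, 100, 110, 120,
       130, 140, 150, 160, 170, 180, 190]))
bail 106 [[ 535.1 -282.7  134.3]
 [ 537.3 -275.8  140.7]
 [ 535.  -270.7  137.7]
 [ 531.7 -263.9  143.3]
 [ 534.2 -257.7  146.9]
 [ 535.1 -250.5  141.3]
 [ 534.6 -243.9  146.8]
 [ 534.9 -232.8  146.5]
 [ 535.4 -227.9  143.2]
 [ 541.7 -220.4  139.4]
 [ 536.1 -214.4  140.9]
 [ 538.4 -208.2  145.6]
 [ 539.6 -201.2  137.3]
 [ 535.8 -194.   147.1]
 [ 536.7 -189.3  141.5]
 [ 538.3 -185.6  129.1]]
hook 165 [[553.6 270.7 210.2]
 [559.2 273.5 208.9]
 [565.4 274.7 202.5]
 [571.4 275.6 198. ]
 [577.6 276.5 193.1]
 [582.4 278.3 197.2]
 [587.  277.4 201.7]
 [592.7 277.8 199.7]
 [598.2 283.2 199.6]
 [600.2 285.  203.8]
 [605.9 285.3 202.1]
 
[... 1482 characters left out ...]
3.4 289.2 198.3]
 [620.2 285.1 201.9]
 [627.5 293.8 204.9]
 [635.  291.4 209.6]
 [638.1 291.3 107.1]
 [638.7 294.8 102.4]
 [639.  294.8 184.6]
 [639.2 298.9 206.9]
 [639.6 299.4 135.9]
 [639.9 298.6 158.2]
 [640.2 298.7 126.4]
 [640.7 293.8 192.8]
 [641.5 299.5 150. ]
 [642.3 289.  186.1]
 [643.4 299.7 182.4]
 [645.1 293.3 209.6]
 [718.9 249.3 136.9]
 [723.8 258.3 141.9]
 [727.9 273.1 138.5]]
base 1772 ((612.8829345703125, 287.2488098144531), (205.81129455566406, 206.01292419433594), 68.78296661376953)
flask z (array([ 36, 200,  53,  37,  75, 119, 148,  31,  25,  22,  21,  48,  70]), array([  0,  10,  20,  30,  40,  50,  60,  70,  80,  90, 100, 110, 120,
       130]))
[491.3  -4.9 115.6] 150
```

View pics/crop1.png

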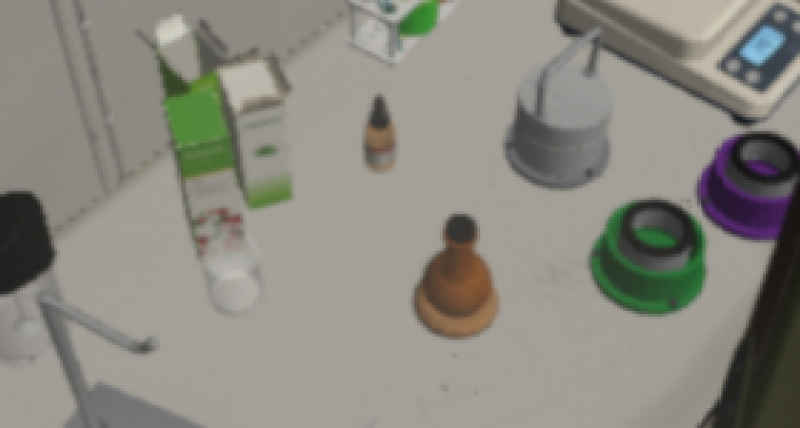

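The crop confirms it: the grey cover with its bail, on the grey base at crop (558,125), is the cradle meant. The green (650,255) and purple (755,185) ones are decoys. I'll refine from closer with the wrist camera.

```bash
cat >> h.py <<'E'
np.set_printoptions(suppress=True,precision=2)
def down(d):  # tool pointing down, tool x along (-sin d, cos d)
    p=np.pi/2+d
    return [0.,float(np.cos(p/2)),float(np.sin(p/2)),0.]
def wrist(bot,name):
    s=bot.read_state();c=bot.read_camera("wrist");cv2.imwrite(f"pics/{name}.png",c["image"])
    M=rot(s["tool_rot"]);m=np.array(c["mount"]);P=cloud(c,M@m[:3,:3],M@m[:3,3]+s["ee_pos"])
    pickle.dump((c,P,s),open(name+".pkl","wb"));return c,P
def near(P,xy,r,z0,z1):
    q=P.reshape(-1,3);q=q[~np.isnan(q[:,0])];m=(np.hypot(q[:,0]-xy[0],q[:,1]-xy[1])<r)&(q[:,2]>z0)&(q[:,2]<z1);return q[m]
E
python3 - <<'E'
from rig import bot
from h import *
bot.move_to([500,-236,340],down(0))
c,P=wrist(bot,"w1");print(c["mount"],c["fovy"],c["k1"],bot.read_state()["clock"],bot.read_state()["ee_pos"])
q=near(P,(535,-234),75,95,170);print(len(q),q.mean(0))
q=q[q[:,2]>np.percentile(q[:,2],30)];print(np.polyfit(q[:,1],q[:,0],1),q.min(0),q.max(0))
q=near(P,(535,-234),75,76,92);print(len(q),q.mean(0),cv2.minEnclosingCircle(q[:,:2].astype(np.float32)))
E
```

```text
[[  -0.     -0.95   -0.31   80.62]
 [   1.     -0.      0.     -0.12]
 [  -0.     -0.31    0.95 -123.95]
 [   0.      0.      0.      1.  ]] 71.09124647266462 -0.048592514687100574 1.5833 [ 499.51 -236.91  339.61]
639 [ 536.31 -231.47  140.02]
[  0.04 546.28] [ 532.   -277.07  141.69] [ 541.34 -192.66  147.6 ]
3416 [ 535.61 -233.18   82.66] ((536.0045166015625, -234.64492797851562), 49.38445281982422)
```

View pics/w1.png

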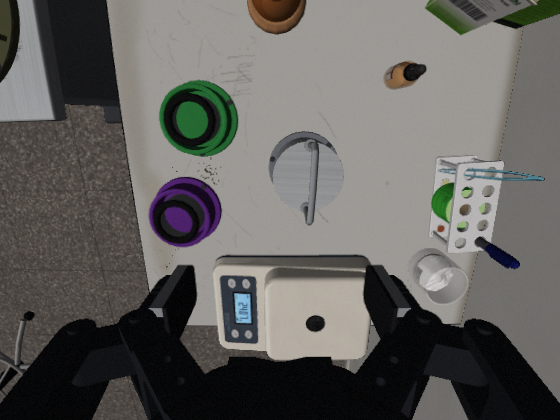

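The wrist view shows the cover at (307,170), with its bail running (313,145)–(310,222). I'll take close looks at the flask and stand too before acting.

```bash
python3 - <<'E'
from rig import bot
from h import *
bot.move_to([490,-40,340],down(0)); wrist(bot,"w2")
bot.move_to([570,220,340],down(0)); wrist(bot,"w3")
_,P,_=pickle.load(open("w2.pkl","rb"))
q=near(P,(490,-7),60,104,135);print("stopper",len(q),q.mean(0),q.min(0),q.max(0))
from scipy.optimize import least_squares
q=near(P,(490,-7),40,25,70)
q=q[::3];r=least_squares(lambda x:np.linalg.norm(q-x,axis=1)-32,[490,-7,40],loss="soft_l1");print("ball",r.x,np.abs(r.fun).mean())
q=near(P,(490,-7),55,15,24);print("cork",len(q),cv2.minEnclosingCircle(q[:,:2].astype(np.float32)))
_,P,_=pickle.load(open("w3.pkl","rb"))
q=near(P,(600,285),70,180,225);print("hook",len(q))
vx,vy,x0,y0=cv2.fitLine(q[:,:2].astype(np.float32),cv2.DIST_HUBER,0,.01,.01).ravel();print("dir",vx,vy,np.arctan2(vy,vx),x0,y0)
u=np.array([vx,vy])*np.sign(vx);s=(q[:,:2]-[x0,y0])@u
for a in np.arange(s.min(),s.max(),6):
    m=(s>=a)&(s<a+6)
    if m.any(): print(round(a+3,1),q[m].mean(0),q[m,2].max(),m.sum())
q=near(P,(640,293),110,2,20);q=q[q[:,2]>6] ;print("plate",len(q),cv2.minAreaRect(near(P,(620,285),85,7,14)[:,:2].astype(np.float32)),np.histogram(q[:,2],8))
print(bot.read_state()["clock"])
E
```

```text
stopper 548 [495.08  -7.1  120.15] [480.15 -23.3  107.25] [510.12   6.46 124.46]
ball [495.41  -8.76  40.08] 0.34164890865506065
cork 473 ((495.3944091796875, -8.648232460021973), 38.96974563598633)
hook 1162
dir 0.9667867 0.25558475 0.25845248 603.07855 284.62894
-49.2 [555.92 272.16 210.  ] 213.19309748634547 56
-43.2 [561.24 273.74 205.81] 210.93864619440998 71
-37.2 [567.1  275.15 198.02] 204.18557443667942 63
-31.2 [573.01 276.57 194.51] 198.19316410578023 61
-25.2 [578.8  278.05 194.12] 196.58528580846826 58
-19.2 [584.55 279.53 195.56] 197.5909136585916 61
-13.2 [590.42 281.06 196.94] 199.1011963222557 64
-7.2 [596.23 282.59 198.55] 200.87940590596878 64
-1.2 [601.97 284.21 199.99] 201.89036262431313 65
4.8 [607.78 285.53 201.66] 203.98393085057631 68
10.8 [613.54 287.2  203.27] 205.4668455760646 69
16.8 [619.33 288.72 204.81] 207.19865744170232 70
22.8 [625.29 290.1  206.31] 208.436631395852 73
28.8 [631.06 291.66 207.95] 210.29653873939446 71
34.8 [636.96 293.85 207.5 ] 212.44977768646964 90
40.8 [642.1  295.38 207.96] 213.35889779400406 122
46.8 [647.08 295.55 210.33] 211.9141886102928 36
plate 3787 ((619.8944091796875, 288.44097900390625), (110.54447937011719, 91.04682922363281), 14.382928848266602) (array([   8,   47,  525, 2397,  738,   17,   23,   32]), array([ 6.09,  7.83,  9.57, 11.3 , 13.04, 14.78, 16.52, 18.26, 20.  ]))
3.55
```

View pics/w3.png

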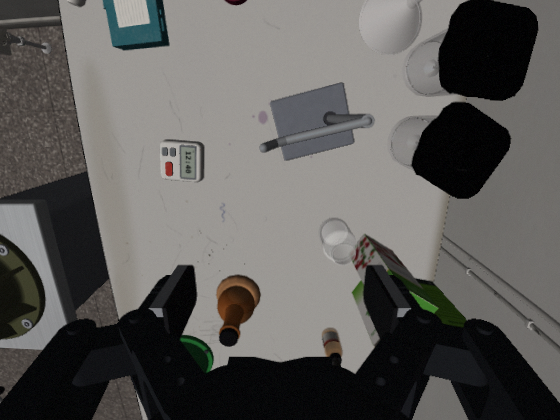

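```bash
python3 - <<'E'
from rig import bot
from h import *
_,P,_=pickle.load(open("w1.pkl","rb"))
q=near(P,(536,-234),75,128,150)
vx,vy,x0,y0=cv2.fitLine(q[:,:2].astype(np.float32),cv2.DIST_HUBER,0,.01,.01).ravel()
v=np.array([vx,vy])*np.sign(vy);d=np.arctan2(-v[0],v[1])
t=(q[:,:2]-[x0,y0])@v;print("extent mid",[x0,y0]+v*(np.percentile(t,[.5,99.5]).mean()),np.ptp(t),d)
c=np.array([x0,y0])+v*((np.array([536,-234.6])-[x0,y0])@v);g=c-27*v;print(c,g)
pickle.dump((c,d),open("cover.pkl","wb"))
bot.move_gripper(45)
bot.move_to([*g,230],down(d))
print(bot.servo_line([*g,139],speed=120,until_force=8))
bot.move_gripper(0,60)
s=bot.read_state();print(s["grip_width"],s["grip_force"],s["ee_pos"],s["ft_force"],s["clock"])
bot.servo_line([*g,175],speed=80)
bot.servo_line([*g,275],speed=200)
s=bot.read_state();print(s["grip_width"],s["grip_force"],s["ee_pos"],s["ft_force"],s["clock"])
c=bot.read_camera("scene");cv2.imwrite("pics/s2.png",cv2.resize(c["image"][60:280,220:500],(800,628))[:600])
E
```

```text
extent mid [ 536.32 -234.08] 98.20494230480793 -0.04529555
[ 536.3  -234.61] [ 535.08 -261.59]
False
6.172269979393036 58.63709807395935 [ 535.35 -261.69  139.54] [1.26 0.13 4.42] 7.175
5.527532679519379 58.46007943153381 [ 534.72 -261.41  273.36] [ 0.21 -0.07 -2.19] 8.425
```

View pics/s2.png

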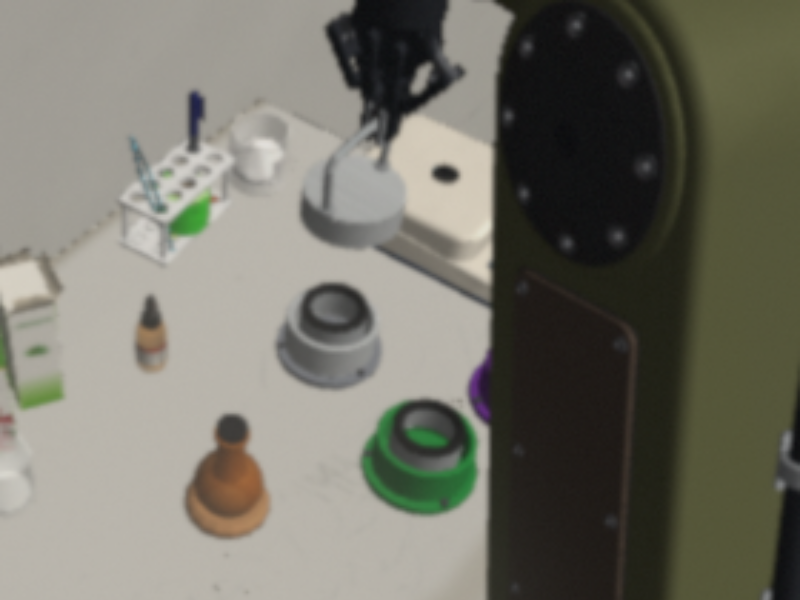

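The cover hangs from the grip, level, at (353,200). The cradle with its rubber ring is exposed at (332,330). I'll carry the cover to just in front of the hook and check.

```bash
cat >> h.py <<'E'
SEAT=np.array([576.5,277.6]);YAW=.254
U=np.array([np.cos(YAW),np.sin(YAW)]);V=np.array([-U[1],U[0]])
E
python3 - <<'E'
from rig import bot
from h import *
t=SEAT-42*U-27*V
bot.servo_line([*t,275],down(YAW),speed=300)
bot.servo_line([*t,229],speed=120)
c,P=wrist(bot,"w4");s=bot.read_state();print(s["ee_pos"],s["ft_force"],s["grip_width"],s["clock"])
c=bot.read_camera("scene");PS=cloud(c);cv2.imwrite("pics/s3.png",cv2.resize(c["image"][160:340,80:320],(800,600)))
m=SEAT-42*U
for nm,X in(("wrist",P),("scene",PS)):
    q=near(X,m,60,120,260);a=(q[:,:2]-m)@U;b=(q[:,:2]-m)@V
    k=(q[:,2]>205)&(abs(a)<14)&(b>-12)
    print(nm,len(q),k.sum());
    for lo in range(-12,48,8):
        kk=k&(b>=lo)&(b<lo+8)
        if kk.sum(): print(lo+4,a[kk].mean(),q[kk,2].max(),kk.sum())
    k=(q[:,2]>150)&(q[:,2]<182)
    if k.sum()>20: A=np.c_[a[k],b[k],np.ones(k.sum())];print("top plane",np.linalg.lstsq(A,q[k,2],rcond=None)[0],a[k].mean(),b[k].mean(),k.sum())
E
```

```text
[543.15 240.89 230.2 ] [-0.19 -0.03 -0.87] 5.857625133967864 10.8833
wrist 18597 2089
-8 0.8836768797448021 259.2388711758623 293
0 0.8592398859627167 234.05079088426356 313
8 0.43383511668215735 231.74312688185506 310
16 0.3602556119632856 229.66753521464608 329
24 0.03901017264809199 227.5803213115687 320
32 -0.7434955511152356 224.89146578497903 355
40 -2.0477402524035044 221.0563081426992 169
top plane [ -0.21  -0.17 166.74] -15.784695362367232 -9.21696917908591 10316
scene 1752 128
-8 -1.079698782546826 235.30062445324256 16
0 -0.747680428943198 235.13360818310696 17
8 -1.9187909522511324 231.3041824680571 17
16 -1.541425711235382 231.17325783864612 18
24 -1.6811030848626902 227.5836959374153 18
32 -2.9937592122083787 225.61387134378128 32
40 -4.1995528453199 216.33359399415258 10
top plane [ -0.13  -0.21 166.36] -19.853929663995284 -9.838037650989174 1210
```

View pics/s3.png

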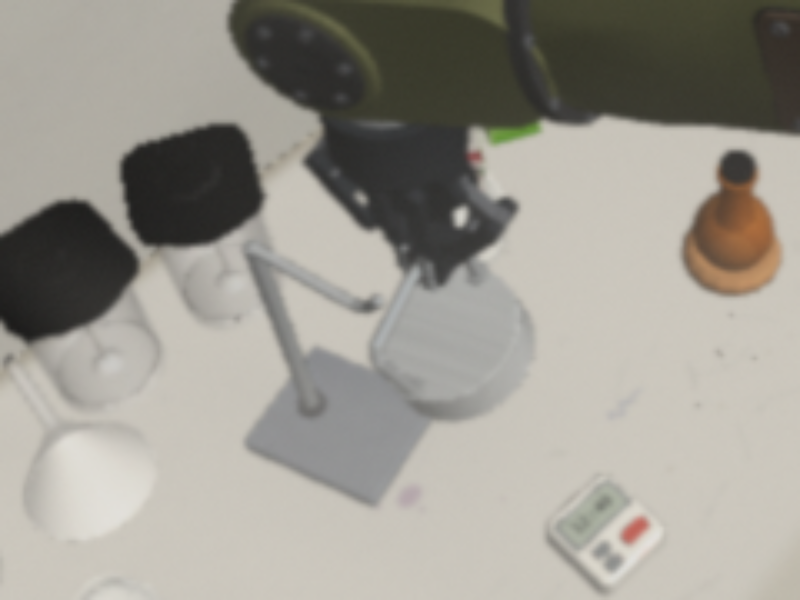

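The cover is slightly tilted in the grip, about 0.2 rad in both directions. The bar still clears the tip (bar underside about 223 mm, tip about 212 mm). I'll insert it, lower to contact, then ease the grip.

```bash
python3 - <<'E'
from rig import bot
from h import *
def st(l):
    s=bot.read_state();print(l,s["ee_pos"],s["ft_force"],s["grip_width"],s["grip_force"],round(s["clock"],2))
t=SEAT-42*U-27*V; bot.servo_line([*t,233],speed=60)
t=SEAT-1*U-27*V
print(bot.servo_line([*t,233],speed=60,until_force=6));st("in")
print(bot.servo_line([*t,194],speed=40,until_force=4));st("low")
c,P=wrist(bot,"w5")
c=bot.read_camera("scene");cv2.imwrite("pics/s4.png",cv2.resize(c["image"][160:340,80:320],(800,600)))
E
```

```text
False
in [582.15 251.18 232.93] [ 0.28  0.36 -0.5 ] 6.0524041779422495 61.61608815193176 12.02
True
low [582.25 251.15 199.53] [0.14 0.6  5.49] 5.838424564683914 62.33532786369324 12.79
```

View pics/s4.png

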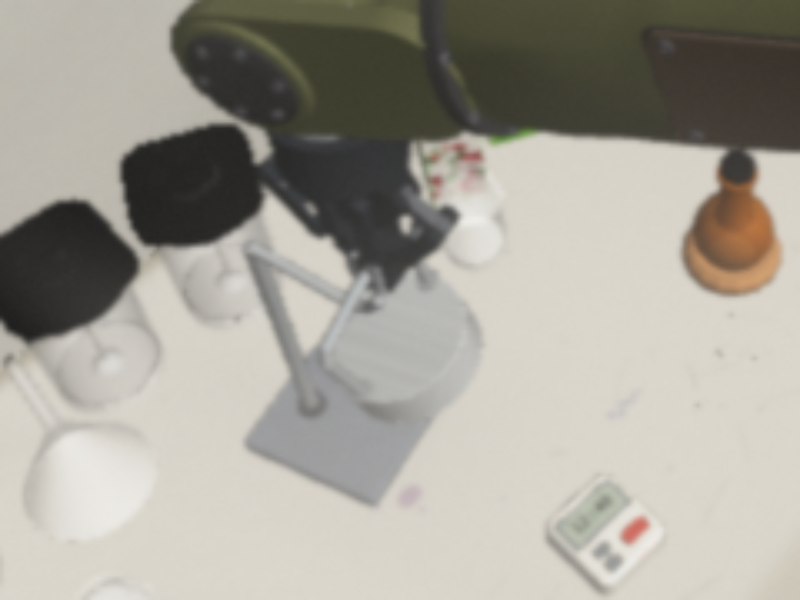

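The bail bar is on the hook at about (365,300), inside the tip. I'll level it, ease the grip and release.

```bash
python3 - <<'E'
from rig import bot
from h import *
def st(l):
    s=bot.read_state();print(l,s["ee_pos"],s["ft_force"],s["grip_width"],s["grip_force"],round(s["clock"],2))
t=SEAT-1*U-27*V
print(bot.servo_line([*t,196.5],speed=20,until_force=10));st("lev")
bot.move_gripper(0,20);bot.dwell(.3);st("20N")
bot.move_gripper(12);bot.dwell(.4);bot.move_gripper(32);st("open")
bot.servo_line([*t,290],speed=120)
b=SEAT-80*U-20*V
bot.dwell(.3);st("up")
c,P=wrist(bot,"w6");c=bot.read_camera("scene");PS=cloud(c);cv2.imwrite("pics/s5.png",cv2.resize(c["image"][160:340,80:320],(800,600)))
for nm,X in(("wrist",P),("scene",PS)):
    q=near(X,SEAT,60,120,150);a=(q[:,:2]-SEAT)@U;b=(q[:,:2]-SEAT)@V
    if len(q)>30:print(nm,"plane",np.linalg.lstsq(np.c_[a,b,np.ones(len(a))],q[:,2],rcond=None)[0],a.mean(),b.mean(),len(q))
# ring from the scene camera
q=near(PS,(536,-234.6),60,60,75);print("ring",len(q),q.mean(0) if len(q) else 0,cv2.minEnclosingCircle(q[:,:2].astype(np.float32)) if len(q) else 0)
E
```

```text
True
lev [582.75 251.23 198.78] [-4.77 -1.6  10.86] 5.665996859651582 62.89222240447998 13.1
20N [582.71 251.28 198.96] [-4.31 -1.37  9.9 ] 5.890144616902274 62.83373236656189 13.62
open [582.57 251.14 197.89] [ 0.09  0.35 -0.2 ] 31.99289676401773 0.0 14.58
up [582.27 251.19 289.59] [0.6  0.7  0.38] 31.55163593459172 0.0 15.8
wrist plane [ -0.09  -0.03 138.79] -9.13239844142115 -3.139499097560021 5799
scene plane [  0.02  -0.09 137.96] -13.657548327092755 -5.329997107237626 1307
ring 0 0 0
```

View pics/s5.png

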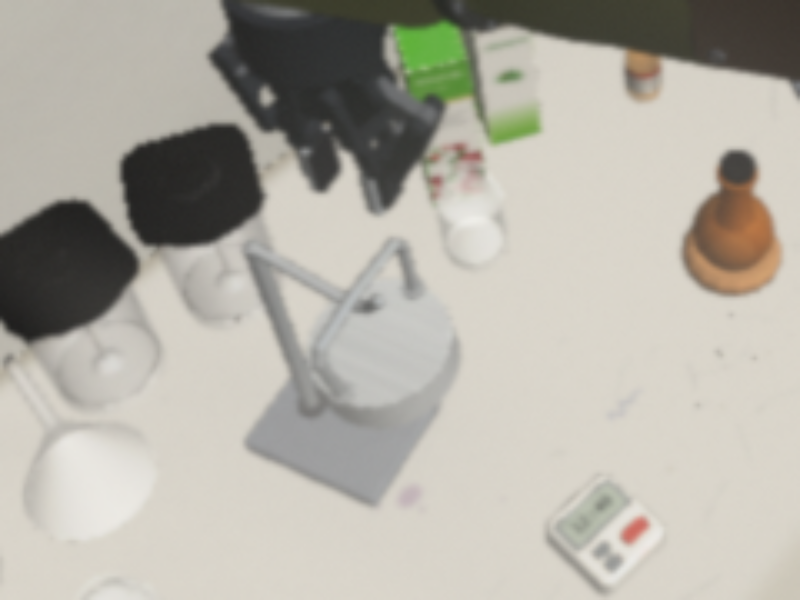

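The cover hangs on the hook, nearly level, with its bar at (360,300). Next: one look at the exposed ring, then grasp the flask.

```bash
python3 - <<'E'
from rig import bot
from h import *
def st(l):
    s=bot.read_state();print(l,s["ee_pos"],s["ft_force"],s["grip_width"],s["grip_force"],round(s["clock"],2))
bot.move_to([495,-130,320],down(0))
c,P=wrist(bot,"w7")
for z0,z1 in((61,75),(45,54),(8,20)):
    q=near(P,(536,-234.6),60,z0,z1);e=cv2.fitEllipse(cv2.convexHull(q[:,:2].astype(np.float32)))
    print(z0,len(q),q.mean(0),cv2.minEnclosingCircle(q[:,:2].astype(np.float32)),e)
q=near(P,(495.4,-8.7),40,106,130);print("flask",len(q),q.mean(0) if len(q) else 0)
f=[495.4,-8.7]
bot.move_gripper(60)
bot.move_to([*f,200],down(0))
print(bot.servo_line([*f,92],speed=100,until_force=6));st("at")
bot.move_gripper(0,35);st("grip")
E
```

```text
61 698 [ 533.31 -227.21   67.25] ((536.5115966796875, -234.05918884277344), 33.43315505981445) ((536.3053588867188, -233.85890197753906), (64.961181640625, 66.30746459960938), 108.66571044921875)
45 843 [ 533.23 -222.28   49.83] ((536.884765625, -234.430419921875), 46.806480407714844) ((536.5613403320312, -234.0723876953125), (91.74566650390625, 93.20796203613281), 101.9109115600586)
8 1260 [ 535.04 -226.48   11.1 ] ((536.4722290039062, -234.3240203857422), 54.77757263183594) ((535.1627197265625, -228.03807067871094), (93.48230743408203, 110.04839324951172), 105.26993560791016)
flask 767 [495.28 -10.   120.13]
False
at [495.72  -8.74  92.57] [0.79 0.48 0.2 ] 60.04598238740721 0.0 19.74
grip [495.58  -8.7   92.49] [-1.62 -0.87  5.46] 29.83100714945983 34.099537935107946 20.12
```

The width of 29.8 mm (neck is 26 mm) with 5 N of upward push suggests the tips pinch the flask's shoulder. I'll reopen and regrip 5 mm higher.

```bash
python3 - <<'E'
from rig import bot
from h import *
def st(l):
    s=bot.read_state();print(l,s["ee_pos"],s["ft_force"],s["grip_width"],s["grip_force"],round(s["clock"],2))
f=[495.4,-8.7]
bot.move_gripper(44);st("open")
bot.servo_line([*f,97],speed=60)
bot.move_gripper(0,30);st("grip")
c,P=wrist(bot,"w8");q=near(P,f,32,112,130);print("stopper",len(q),q.mean(0) if len(q) else 0,q.min(0),q.max(0))
c=bot.read_camera("scene");cv2.imwrite("pics/s6.png",cv2.resize(c["image"][170:260,240:360],(800,600),interpolation=2))
E
```

```text
open [495.33  -8.7   91.91] [-0.24 -0.15 -0.06] 43.95345124872514 0.0 20.42
grip [495.46  -8.71  97.22] [-2.31 -0.46  4.44] 29.76708816685532 29.2671268992126 20.94
stopper 5675 [495.38  -3.12 121.28] [464.26 -22.43 112.  ] [526.44   8.03 129.98]
```

```bash
python3 - <<'E'
from rig import bot
from h import *
def st(l):
    s=bot.read_state();print(l,s["ee_pos"],s["ft_force"],s["grip_width"],s["grip_force"],round(s["clock"],2))
f=[495.4,-8.7]
bot.move_gripper(46)
print(bot.servo_line([*f,87],speed=60,until_force=5))
bot.move_gripper(0,30);st("grip")
c=bot.read_camera("scene");cv2.imwrite("pics/s7.png",cv2.resize(c["image"][180:255,250:350],(800,600),interpolation=2))
E
```

```text
False
grip [495.35  -8.71  87.15] [-1.   -0.64  2.14] 26.714965423686067 29.152514151355717 21.98
```

View pics/s7.png

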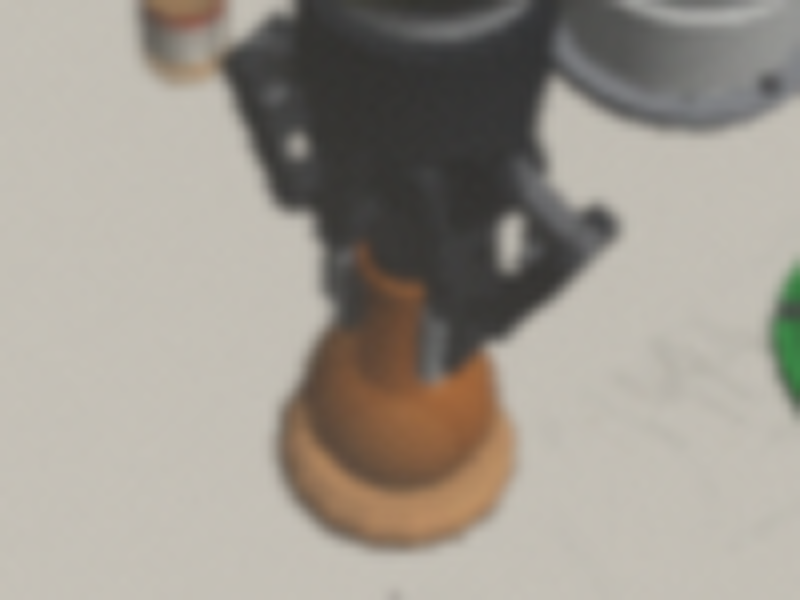

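The flask is upright with the pads on its neck below the lip (width 26.7 mm). I'll firm the grip, lift, carry it across and set it down on the ring.

```bash
python3 - <<'E'
from rig import bot
from h import *
def st(l):
    s=bot.read_state();print(l,s["ee_pos"],s["ft_force"],s["grip_width"],s["grip_force"],round(s["clock"],2));return s
f=[495.4,-8.7];r=[536.4,-234.2]
bot.move_gripper(0,60);st("grip")
bot.servo_line([*f,110],speed=60);bot.servo_line([*f,200],speed=150)
bot.servo_line([*r,200],speed=150);bot.dwell(.3);st("over")
c,P=wrist(bot,"w9")
bot.servo_line([*r,148],speed=100);bot.dwell(.2);st("above")
print(bot.servo_line([*r,126],speed=25,until_force=3.5));bot.dwell(.3);st("contact")
E
```

```text
grip [495.36  -8.7   87.17] [-3.01  0.12  6.  ] 26.459004411713458 57.209566204837756 22.24
over [ 536.43 -233.99  200.06] [-0.33 -0.06 -1.94] 26.205069367360945 57.39834921507281 25.5
above [ 536.63 -234.32  148.7 ] [-0.31  0.23 -1.85] 26.330884182023265 57.3957088671159 26.42
True
contact [ 536.32 -234.22  132.64] [ 2.81 -1.77  2.16] 25.80913951806787 57.823112409969326 27.34
```

Contact came within 1.5 mm of the predicted height. I'll shift about 1 mm to relieve the side force and press to the level height (TCP 116.1).

```bash
python3 - <<'E'
from rig import bot
from h import *
def st(l):
    s=bot.read_state();print(l,s["ee_pos"],s["ft_force"],s["grip_width"],s["grip_force"],round(s["clock"],2));return s
r=[537.2,-234.7]
bot.servo_line([*r,131],speed=20);bot.dwell(.2);st("shift")
for z in(125,120,116.1):
    bot.servo_line([*r,z],speed=25,until_force=15);bot.dwell(.25);st(z)
z=116.1+116.1-bot.read_state()["ee_pos"][2];bot.servo_line([*r,z],speed=10);bot.dwell(.4);st("final")
c,P=wrist(bot,"w10");c=bot.read_camera("scene");PS=cloud(c);pickle.dump((c,PS),open("s8.pkl","wb"));cv2.imwrite("pics/s8.png",cv2.resize(c["image"][130:220,290:410],(800,600),interpolation=2))
for nm,X in(("w",P),("s",PS)):
  q=near(X,r,55,30,80);rad=np.hypot(q[:,0]-r[0],q[:,1]-r[1])
  for a,b in((28,33),(40.5,46.5)):
    k=(rad>a)&(rad<b);print(nm,a,k.sum(),np.median(q[k,2]) if k.any() else 0,np.percentile(q[k,2],90) if k.any() else 0)
E
```

```text
shift [ 536.99 -234.7   130.9 ] [-2.41 -1.07  2.47] 26.594379069744697 57.86539776294376 27.79
125 [ 537.13 -234.69  125.04] [-4.76 -1.12  4.56] 26.141641108213538 58.14165290044912 28.43
120 [ 537.14 -234.73  120.17] [-5.87 -1.21  6.29] 26.128371335454393 58.32115680073912 29.03
116.1 [ 537.19 -234.76  116.43] [-6.76 -2.07  7.82] 25.84877325596101 58.47022675952758 29.59
final [ 537.17 -234.77  116.1 ] [-5.97  0.01  7.34] 26.28193319141118 58.49421263454133 30.24
w 28 1852 68.18413801333817 78.72977577715528
w 40.5 2395 50.221655563982125 51.087017050671854
s 28 166 63.28267224308888 77.11260507661956
s 40.5 152 47.857929553314534 51.29989632854746
```

Force slope says 15.2 mm pressed and kinematics says 18 mm. I'll settle it by fitting the ball sphere in the clouds.

```bash
python3 - <<'E'
from h import *
from scipy.optimize import least_squares
def ball(c,P,g,dz):
    im=c["image"].astype(int);amb=(im[...,2]>im[...,0]*1.6)&(im[...,2]>60)
    q=P[amb];q=q[~np.isnan(q[:,0])]
    q=q[(np.hypot(*(q[:,:2]-g[:2]).T)<33)&(abs(q[:,2]-g[2])<26)]
    r=least_squares(lambda x:np.linalg.norm(q-x,axis=1)-32,g,loss="soft_l1")
    return r.x,len(q),np.abs(r.fun).mean()
for n in("w9","w10"):
    c,P,s=pickle.load(open(n+".pkl","rb"));e=s["ee_pos"]
    x=ball(c,P,np.array([e[0],e[1],e[2]-47]),0);print(n,x,"rel tcp",x[0]-e)
c,P,s=pickle.load(open("w10.pkl","rb"))
for r0,r1 in((40.5,46.5),(48,54)):
    q=near(P,(536.6,-234.2),r1,-5,60);k=np.hypot(q[:,0]-536.6,q[:,1]-234.2*-1)>r0;print(r0,np.median(q[k,2]),k.sum())
q=near(P,(536.6,-234.2),39.5,30,75);im=None
rad=np.hypot(q[:,0]-536.6,q[:,1]+234.2);k=(rad>32);print("32-39.5 hist",np.histogram(q[k,2],np.arange(30,76,3)))
c,PS=pickle.load(open("s8.pkl","rb"));x=ball(c,PS,np.array([536.6,-234.2,69]),0);print("scene ball",x)
# dark ring pixels seen by the scene and wrist cameras
for nm,(c,P) in dict(s=(c,PS),w=pickle.load(open("w10.pkl","rb"))[:2]).items():
    im=c["image"];rad=np.hypot(P[...,0]-536.6,P[...,1]+234.2)
    k=(im.max(-1)<60)&(rad<39)&(P[...,2]>25)&(P[...,2]<75);q=P[k];print(nm,k.sum(),np.percentile(q[:,2],[5,25,50,75,95]) if k.any() else 0,np.median(rad[k]) if k.any() else 0)
    k=(rad>41)&(rad<46)&(P[...,2]>42)&(P[...,2]<56);A=P[k];print(" collar",np.median(A[:,2]),k.sum())
E
```

```text
w9 (array([ 536.42, -234.08,  152.9 ]), 2810, np.float64(0.35435615290784583)) rel tcp [ -0.01  -0.08 -47.17]
w10 (array([ 536.95, -234.75,   69.01]), 2517, np.float64(0.3634811033158109)) rel tcp [ -0.22   0.03 -47.09]
40.5 49.982373961463196 2933
48 10.37813977814622 1381
32-39.5 hist (array([ 54,  67,  67,  61,  39, 185, 128,   0,   0,   0,   0,   0,   1,
         1,   0]), array([30, 33, 36, 39, 42, 45, 48, 51, 54, 57, 60, 63, 66, 69, 72, 75]))
scene ball (array([ 535.97, -235.89,   68.7 ]), 246, np.float64(1.3517159666786478))
s 58 [46.42 48.19 49.81 50.6  53.04] 30.151188056278784
 collar 48.79076396757182 108
w 1612 [30.06 46.83 49.45 60.3  73.42] 31.48186070052543
 collar 50.339563403087766 1926
```

The ball centre is at 69.0 mm against a collar top of 50.0 mm, so the flask's low point is at 37 mm: the ring is level with the collar. I'll check that the cover still hangs and hand in.

```bash
python3 - <<'E'
from rig import bot
from h import *
_,PS=pickle.load(open("s8.pkl","rb"))
q=near(PS,SEAT,60,125,148);A=np.c_[(q[:,:2]-SEAT)@U,(q[:,:2]-SEAT)@V,np.ones(len(q))]
p=np.linalg.lstsq(A,q[:,2],rcond=None)[0];print("cover top",len(q),p)
s=bot.read_state();print(s["ee_pos"],s["ft_force"],s["clock"])
if len(q)>500 and 130<p[2]<146: print(bot.finish_job())
E
```

```text
cover top 1273 [  0.02   0.03 138.25]
[ 537.18 -234.77  116.11] [-6.04 -0.76  6.97] 30.3417
the job is handed in; nothing more can be done
None
```

I handed the job in at 30.3 s: the cover hangs level on the hook, and the gripper is holding the flask upright in the cradle. By the camera fit the ring is level with the collar top to about 1 mm; wrist force alone suggested it was 2–3 mm short.

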